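Meter two bushes and press the button

TASK

Draw the feed hopper's slide gate partway out towards you until exactly two of its three bushes have dropped into the chute, then push it fully shut so that the third stays in the hopper. Then press the big palm button under the hood of the push-button station straight in until it is fully down, gently and without ramming it or the station, keep it down for a good second and let it come fully out again. Leave the things standing around alone.

Things in the scene. Friction and masses are not known exactly. Their poses are not given: they have to be found in the camera images.
- hopper: feed hopper: open-topped aluminium box with three bays in a row, one bush in each, on legs over a sloping chute; fixed. Origin on the table below the gate's grip as it stands with the gate shut; +x to the back, y across, z up. Box x = 43 to 191 mm, 76 mm wide, rim z = 160 mm. Bays inside 44 x 68 mm, middles at x = 165, 117, 69 mm. Gate top (the bays' floor) z = 100 mm.
- chute_mid (a point): middle of the steel chute's floor under the hopper, at the hopper's x = 93 mm, 25 mm above the table; the chute is 68 mm wide inside and slopes 10 degrees down towards the robot, from the hopper's x = 193 mm (floor 42 mm up) to a front stop at x = 0 (floor 8 mm up). Dropped bushes roll to the stop.
- gate (a joint): slide gate under the bays, m: 0 = fully shut, grows as it is drawn out along the hopper's -x, stop at 0.145; starts up to 0.010 open. Friction about 4 N, stays where left. It uncovers the bays from the back one forward: back bush drops by 0.050, middle one by 0.098 at the latest, front one from about 0.116 on.
- gate_grip (a point): middle of the upright steel grip lug on the gate's front end, 130 mm above the table; the lug is 36 mm along the hopper's x, 18 mm across (y), its top 23 mm above this point, the gate plate 30 mm below it. Moves with the gate. 25 mm free between lug and hopper when shut.
- bush_a_mid (a point): centre of the brown steel bush in the back bay, a cylinder 38 mm in diameter, 58 mm long, lying across the hopper, free to roll
- bush_b_mid (a point): centre of the like bush in the middle bay
- bush_c_mid (a point): centre of the like bush in the front bay (nearest the gate's grip); it must stay in the hopper
- station: push-button station: grey enclosure 150 mm wide, its face slanting 35 degrees, looking up and to the robot, on a post and foot 150 x 150 mm; fixed. Origin on the table below the face's middle; -x looks to the robot, z up. A sheet hood covers the face: underside 235 mm above the table, front edge at x = -18 mm, back sheet at x = 58 mm.
- face_mid (a point): middle of the slanting face, 110 mm above the table, on the button's axis. Axes as the station's (not tilted). The button's axis leaves the face along (-0.574, 0, 0.819) in them, 35 degrees from vertical.
- button (a joint): dark palm button, mushroom 60 mm in diameter, m: 0 = out, 0.010 = fully down (rigid stop), along its axis into the face. Spring 4 N at first, 8 N fully down; returns by itself. Its neck is screwed out by an amount that differs each time: the crown's middle stands 35 to 49 mm out of the face when released and must be found by touch.
- spindle_cap: bystander: brown stepped cap standing on its flange, 64 mm wide, 55 mm high, origin under its centre
- flange_housing: bystander: brown cast housing with a flange, lying on its side, 69 x 122 x 78 mm, origin under its centre
- lug_tube: bystander: dark tube with lug, 98 x 80 x 61 mm, origin under its centre
Not all that is in view belongs to the job. Leave any blue or pink look-alike of the part that bears bush_c_mid alone.

How it is judged:
On the way, in this order (a step that is already met when the one before it is completed fails the run):
1. the gate is drawn partway out and the back and middle bushes lie in the chute (value of joint gate above 0.08 m and z of each of bush_a_mid, bush_b_mid in the frame of hopper below 0.085 m and x of bush_a_mid in the frame of hopper between -0.005 and 0.195 m and y of bush_a_mid in the frame of hopper between -0.036 and 0.036 m and x of bush_b_mid in the frame of hopper between -0.005 and 0.195 m and y of bush_b_mid in the frame of hopper between -0.036 and 0.036 m and z of bush_c_mid in the frame of hopper above 0.105 m), for 0.1 s.
2. the gate is pushed fully shut (within 5 mm), two bushes in the chute, the third in the hopper (value of joint gate below 0.005 m and z of each of bush_a_mid, bush_b_mid in the frame of hopper below 0.085 m and x of bush_a_mid in the frame of hopper between -0.005 and 0.195 m and y of bush_a_mid in the frame of hopper between -0.036 and 0.036 m and x of bush_b_mid in the frame of hopper between -0.005 and 0.195 m and y of bush_b_mid in the frame of hopper between -0.036 and 0.036 m and z of bush_c_mid in the frame of hopper above 0.105 m), for 0.2 s.
3. the button is fully down (at least 8.5 of its 10 mm) for 0.6 s, the gate shut (value of joint button above 0.0085 m and value of joint gate below 0.005 m), for 0.6 s.
At the end, for the whole second after the job is handed in: The gate is shut within 5 mm; the back and middle bushes lie in the chute, the front bush lies in its bay; the button has been held fully down (at least 8.5 mm) for 0.6 s after the gate was shut and is out again (within 1.5 mm) (all of step 2 and value of joint button below 0.0015 m); the robot touches nothing.
It fails at once if the front bush drops out of the hopper (z of bush_c_mid in the frame of hopper below 0.095 m).
It fails at once if the button or its station is rammed (more than 40 N) (contact force between station and anything else above 40 N).
It fails at once if the button is pressed before the gate has been drawn and shut (value of joint button above 0.005 m and (not (value of joint gate below 0.005 m) or z of bush_b_mid in the frame of hopper above 0.085 m)).
It fails at once if the cap, flanged housing or lug tube is shifted more than 20 mm (distance of any of spindle_cap, flange_housing, lug_tube from where it was at the start of the episode above 0.02 m).
It also fails if it takes over 58 s, if anything falls off the work surface, if the arm or the gripper's body presses on something with over 40 N, if the wrist force passes 120 N, or if a joint passes its speed limit or range.

ROBOT

A 6-joint arm with a two-finger parallel gripper is mounted at the origin on a cart in front of the work surface, level with it; the furniture and walls round the work are solid. World frame = base frame: x ahead of the robot, y to its left, z up, the work surface at z = 0. Lengths are in m, angles in rad, forces in N, time in s.
With the tool pointing down it reaches from about 0.375 to 0.975 m from the base axis. Payload 3.8 kg.
Tool frame: the origin (TCP) lies on the mounting face of the last link; the fingertips stand 173 mm ahead of it and the grasp point (between the pads) lies 155 mm ahead of it; z points along the fingers, y is the direction in which the jaws open and shut (so a half turn about z gives the same grasp; the last joint's range is limited). The gripper opens to 85 mm and grips with 20 to 120 N. Pads are 22 mm wide; open, the fingers measure 114 mm over their backs; the gripper's body (76 mm by 85 mm) begins 54 mm behind the grasp point. The pads swing forward as they close: fully open they stand 13 mm farther back than shut.
Start: joints at [-1.327, 0.264, 1.604, -0, 1.274, -0.037], TCP at [0.187, -0.649, 0.405] pointing down, gripper open.
Joint ranges: [-2.63, 2.63], [-0.94, 2.18], [0.31, 2.57], [-1.31, 4.45], [0, 2.66], [-2.55, 2.55]. Speed limits (rad/s): [2.57, 2.57, 3.14, 3.14, 3.14, 3.14].

INTERFACE

Orientations are given as a rotation vector (axis times angle).
In Python, from workcell import bot gives the robot as it stands.
- The arm moves only by the shell command python3 -m jog 'ROWS' [FORCE]. ROWS is JSON, a list that holds one entry, the list of rows, each a list of 7 numbers: the closure, from 0 (fully open) to 1 (shut), then the shift along the tool's x, y, z in cm, then the turn, a rotation vector about the tool's x, y, z in rad. A call has 1 to 12 rows; each row is the pose to reach, as a shift and turn from the pose commanded when the call began, along the tool's axes at that moment; what a row does not reach only later rows make up. A row lasts 1/8 s, in which the tool goes at most 62.5 mm and 10.7 degrees, less where a joint would pass 70% of its speed; a pose out of reach is approached as far as the arm can. A call with a gripper value outside its range is refused whole. The fingers move at their own pace and stop on an object; FORCE is the grip in N (left out, the last holds). Time passes only in rows, so rows that repeat a pose let the fingers close. It gives the time, the measured TCP pose, the force and the opening at its end, in the units of the state.
- bot.read_state(): the state, without advancing time (a new reading comes with each control period).
- bot.read_camera(name): name is "scene" or "top" or "wrist"; returns the picture (384x512x3 uint8, red, green, blue); there is no depth.
- bot.camera_model(name): a dict with "intrinsics" (3x3 intrinsics, pixels), "k1" (the pictures are not rectified: a ray, as slopes to the right and down, at radius r is drawn at 1 + k1 r^2 times it, then the intrinsics apply), "rvec" (rotation vector, rad) and "tvec" (3), from world to camera coordinates, as OpenCV has them. Camera axes: x right, y down, z forward; pixel columns grow to the right and rows downward; lengths in m; the calibration is good to about 2 mm. A picture is of the moment at which its call begins: read the wrist's pose just before it. camera_model takes no time and is no camera call; for the wrist camera it gives the pose at the moment of the call.
- bot.finish_job(): hands the job in, once; it reports no verdict.
The state is a dict: "time": time; "q": joint angles; "joint_vel": joint speeds; "joint_torque": joint torques, N m; "tool_pos": TCP position; "tcp_rot": TCP orientation; "wrist_force": force on the tool from outside, world axes, zero at the start; "torque": the same for the moment, N m; "width": opening from 0.0 (shut) to 1.0 (fully open).
Only numpy, scipy, OpenCV 4.12 (cv2) and the standard library are available. Lean on these libraries where they do the work, as an engineer would, in place of code of your own. Each camera call takes 0.05 s, during which the arm holds its last target.

## Working session

There is one attempt and no reset: what is moved stays moved. The work goes in short steps, Python scripts to look and compute and a shell command to move; the robot and the scene stay as the last step left them, time stands still between calls to the robot, and variables do not carry over. Pictures are saved under pics/ and viewed, and the job is handed in when it is done.

```bash
ls; mkdir -p pics; python3 - <<'E'
from workcell import bot
import cv2,numpy as np
s=bot.read_state()
for k in s: print(k,np.round(s[k],3))
for n in ["scene","top","wrist"]:
    m=bot.camera_model(n); print(n,{k:np.round(v,3).tolist() for k,v in m.items()})
    cv2.imwrite(f"pics/{n}0.png",bot.read_camera(n)[:,:,::-1])
E
```

```text
pics
time 0.0
q [-1.327  0.265  1.605  0.     1.274 -0.037]
joint_vel [-0.001 -0.001 -0.     0.002  0.001  0.001]
joint_torque [-1.0000e-03 -5.1511e+01 -3.6732e+01  0.0000e+00  1.3000e-02 -0.0000e+00]
tool_pos [ 0.187 -0.648  0.403]
tcp_rot [-3.108 -0.439  0.   ]
wrist_force [ 0.34   0.484 -0.119]
torque [-0.009  0.016  0.047]
width 1.002
scene {'intrinsics': [[360.15, 0.0, 258.524], [0.0, 360.15, 192.242], [0.0, 0.0, 1.0]], 'k1': -0.003, 'rvec': [1.171, -2.276, 1.052], 'tvec': [0.224, 0.422, 0.811]}
top {'intrinsics': [[389.166, 0.0, 254.928], [0.0, 389.166, 193.162], [0.0, 0.0, 1.0]], 'k1': 0.041, 'rvec': [2.204, -2.148, 0.119], 'tvec': [-0.133, 0.544, 1.327]}
wrist {'intrinsics': [[302.618, 0.0, 257.787], [0.0, 302.618, 197.136], [0.0, 0.0, 1.0]], 'k1': -0.049, 'rvec': [-2.289, 1.722, 0.288], 'tvec': [-0.674, -0.043, 0.38]}
```

View pics/scene0.png

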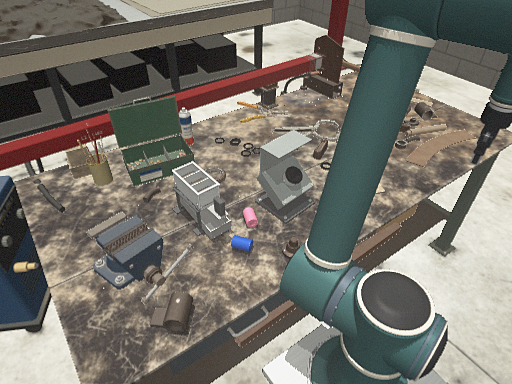

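View pics/top0.png

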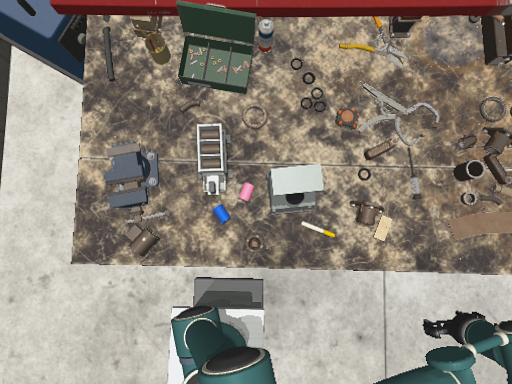

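View pics/wrist0.png

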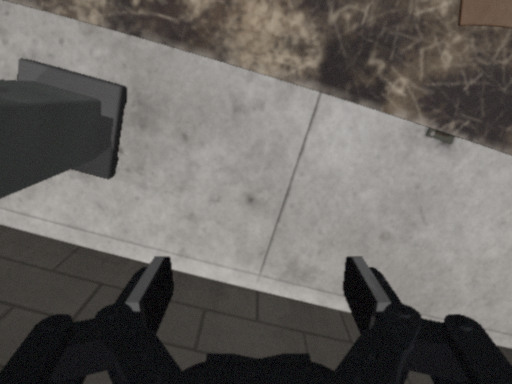

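The hopper sits at about (212,155) in the top view, with its lug near (212,185). The station is at about (296,188), and the pink and blue look-alikes are near (246,191) and (222,213). I'll zoom in next.

```bash
cat > h.py <<'E'
import numpy as np,cv2
from workcell import bot
from scipy.spatial.transform import Rotation as R
def cm(n):
    m=bot.camera_model(n);K=np.array(m["intrinsics"]);Rm=R.from_rotvec(m["rvec"]).as_matrix();t=np.array(m["tvec"]);return K,m["k1"],Rm,t
def ray(c,uv):
    K,k1,Rm,t=c
    d=np.array([(uv[0]-K[0,2])/K[0,0],(uv[1]-K[1,2])/K[1,1]]);s=d.copy()
    for _ in range(20): s=d/(1+k1*(s@s))
    v=Rm.T@np.array([s[0],s[1],1]);o=-Rm.T@t
    return o,v/np.linalg.norm(v)
def plane(c,uv,z):
    o,v=ray(c,uv);return o+v*(z-o[2])/v[2]
def proj(c,p):
    K,k1,Rm,t=c
    q=Rm@np.asarray(p)+t;s=q[:2]/q[2];s=s*(1+k1*(s@s));return s*[K[0,0],K[1,1]]+K[:2,2]
def tri(c1,u1,c2,u2):
    o1,a=ray(c1,u1);o2,b=ray(c2,u2)
    A=np.stack([a,-b],1);x=np.linalg.lstsq(A,o2-o1,rcond=None)[0]
    p,q=o1+a*x[0],o2+b*x[1];return (p+q)/2,np.linalg.norm(p-q)
E
python3 - <<'E'
import cv2
a=cv2.imread('pics/top0.png')[110:225,180:340];cv2.imwrite('pics/topz.png',cv2.resize(a,None,fx=5,fy=5,interpolation=cv2.INTER_CUBIC))
a=cv2.imread('pics/scene0.png')[120:270,150:330];cv2.imwrite('pics/scz.png',cv2.resize(a,None,fx=4,fy=4,interpolation=cv2.INTER_CUBIC))
E
```

```text
(no output)
```

View pics/topz.png

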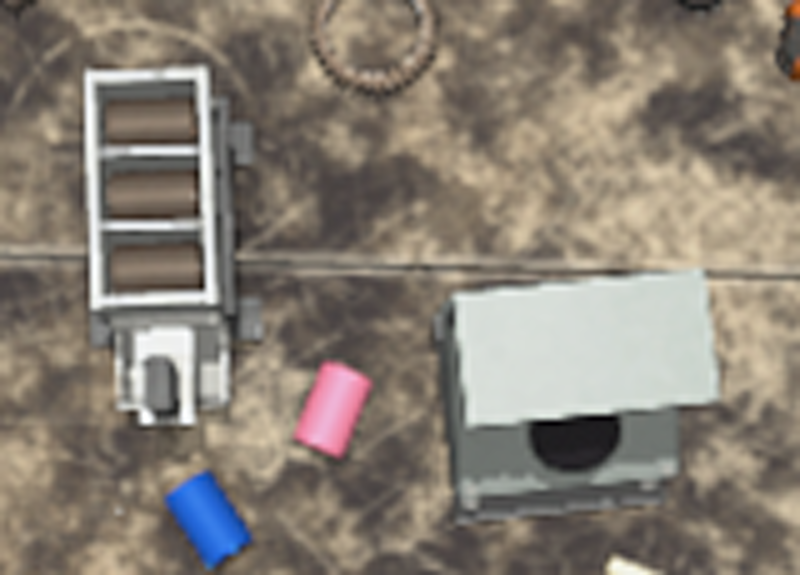

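View pics/scz.png

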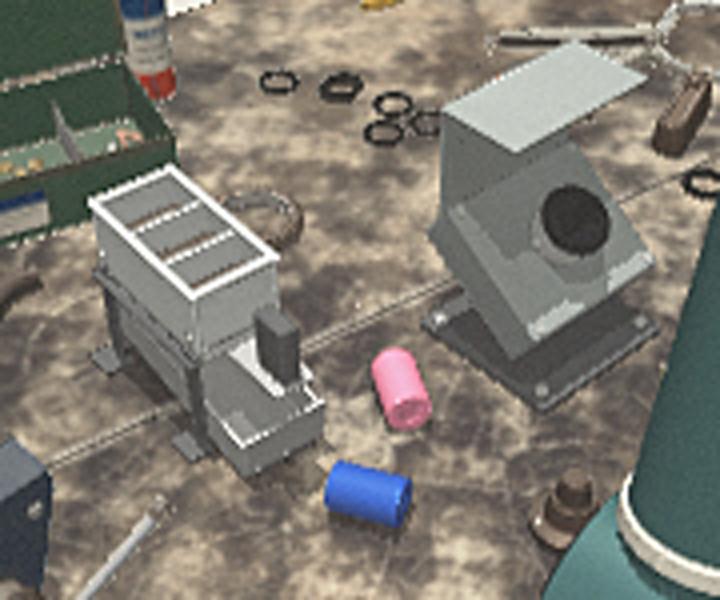

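```bash
python3 - <<'E'
from h import *
T=cm("top");S=cm("scene")
zt=lambda u,v:(180+(u+.5)/5-.5,110+(v+.5)/5-.5)
zs=lambda u,v:(150+(u+.5)/4-.5,120+(v+.5)/4-.5)
c=[zt(87,70),zt(208,68),zt(217,303),zt(92,307)]
P=np.array([plane(T,u,.160) for u in c]);print("top rim",P.round(4))
s=[zs(92,203),zs(170,168),zs(277,257),zs(194,297)]
Q=np.array([plane(S,u,.160) for u in s]);print("scene rim",Q.round(4))
for u,v in zip(c,s): print([x.round(4) for x in tri(T,u,S,v)])
for X in (P,Q):
  f=(X[2]+X[3])/2;b=(X[0]+X[1])/2;d=b-f;print("len",np.linalg.norm(d),np.linalg.norm(X[0]-X[1]),"yaw",np.degrees(np.arctan2(d[1],d[0])), "front",f)
  a=np.arctan2(d[1],d[0]);m=(f+b)/2; print("origin",m[:2]-.117*np.array([np.cos(a),np.sin(a)]))
print("lug top",plane(T,zt(162,382),.153),plane(S,zs(278,325),.153))
# station hood top corners
h=[zt(452,295),zt(703,270),zt(718,402),zt(470,428)]
hs=[zs(443,108),zs(575,40),zs(648,77),zs(517,151)]
H=np.array([plane(T,u,.235) for u in h]);print("hood",H.round(4));print(np.array([plane(S,u,.235) for u in hs]).round(4))
for u,v in zip(h,hs): print([x.round(4) for x in tri(T,u,S,v)])
print("button scene", tri(T,zt(575,430),S,zs(575,218)))
E
```

```text
top rim [[ 0.7517  0.0722  0.16  ]
 [ 0.7554 -0.0045  0.16  ]
 [ 0.6044 -0.0151  0.16  ]
 [ 0.5997  0.0633  0.16  ]]
scene rim [[ 7.439e-01  7.260e-02  1.600e-01]
 [ 7.505e-01  7.000e-04  1.600e-01]
 [ 6.033e-01 -1.130e-02  1.600e-01]
 [ 5.986e-01  6.160e-02  1.600e-01]]
[array([0.7522, 0.0714, 0.1547]), np.float64(0.0036)]
[array([ 0.7575, -0.0033,  0.154 ]), np.float64(0.0018)]
[array([ 0.6056, -0.0139,  0.1571]), np.float64(0.0025)]
[array([0.5991, 0.0624, 0.1603]), np.float64(0.002)]
len 0.15183385917765224 0.0768354275987065 yaw 3.6839863500229977 front [0.60203024 0.02407992 0.16      ]
origin [0.56103206 0.0214402 ]
len 0.14664471605456766 0.07219764042051531 yaw 4.493494701049698 front [0.60099846 0.0251472  0.16      ]
origin [0.55745508 0.02172523]
lug top [0.55417317 0.01839101 0.153     ] [0.54449214 0.02386793 0.153     ]
hood [[ 0.6012 -0.1596  0.235 ]
 [ 0.6201 -0.3083  0.235 ]
 [ 0.5416 -0.3178  0.235 ]
 [ 0.5223 -0.1719  0.235 ]]
[[ 0.6034 -0.164   0.235 ]
 [ 0.6224 -0.3114  0.235 ]
 [ 0.5463 -0.3225  0.235 ]
 [ 0.5263 -0.1751  0.235 ]]
[array([ 0.6   , -0.1602,  0.2384]), np.float64(0.002)]
[array([ 0.6194, -0.3081,  0.2377]), np.float64(0.0008)]
[array([ 0.541 , -0.317 ,  0.2397]), np.float64(0.0001)]
[array([ 0.522 , -0.1716,  0.2389]), np.float64(0.0002)]
button scene (array([ 0.53195673, -0.24461686,  0.13823947]), np.float64(6.638310010344608e-07))
```

```bash
cat >> h.py <<'E'
def tgt(p,z,y,tips=None):
    """p TCP pos, z tool dir, y approx tool y; prints shift cm & rotvec in tool axes from measured pose"""
    s=bot.read_state();R0=R.from_rotvec(s["tcp_rot"]).as_matrix()
    z=np.array(z,float);z/=np.linalg.norm(z);y=np.array(y,float);y-=z*(y@z);y/=np.linalg.norm(y)
    R1=np.stack([np.cross(y,z),y,z],1)
    d=R0.T@(np.array(p)-s["tool_pos"])*100
    print("pos",s["tool_pos"].round(4) if hasattr(s["tool_pos"],'round') else s["tool_pos"],"shift cm",d.round(2),"rv",R.from_matrix(R0.T@R1).as_rotvec().round(4))
E
python3 - <<'E'
from h import *
s=bot.read_state();print(R.from_rotvec(s["tcp_rot"]).as_matrix().round(3))
a=np.radians(4)
for sg in (1,-1): tgt([.553,.019,.44],[0,0,-1],[-sg*np.sin(a),sg*np.cos(a),0])
E
```

```text
[[ 0.961  0.277 -0.   ]
 [ 0.277 -0.961  0.002]
 [ 0.    -0.002 -1.   ]]
pos [ 0.187  -0.6483  0.4036] shift cm [ 53.66 -53.98  -3.54] rv [-2.0000e-04 -2.6000e-03 -2.9306e+00]
pos [ 0.187  -0.6483  0.4036] shift cm [ 53.66 -53.98  -3.54] rv [-1.80e-03  1.00e-04  2.11e-01]
```

```bash
python3 -m jog '[[[0,2,-2,-5,0,0,0],[0,6,-6,-6,0,0,0],[0,10,-10,-6,0,0,0.05],[0,14,-14,-6,0,0,0.1],[0,18,-18,-6,0,0,0.15],[0,22,-22,-6,0,0,0.21],[0,26,-26,-6,0,0,0.21],[0,30,-30,-6,0,0,0.21],[0,34,-34,-6,0,0,0.21],[0,38,-38,-6,0,0,0.21],[0,42,-42,-6,0,0,0.21],[0,46,-46,-5,0,0,0.21]]]'
python3 - <<'E'
from h import *
a=np.radians(4)
cv2.imwrite('pics/w1.png',bot.read_camera("wrist")[:,:,::-1])
tgt([.553,.019,.44],[0,0,-1],[np.sin(a),-np.cos(a),0])
E
```

```text
time: 1.65
tool_pos: [0.5023, -0.0773, 0.4555]
tcp_rot: [3.139, 0.111, 0.004]
wrist_force: [0.8, -0.4, -0.4]
width: 1.003
pos [ 0.504  -0.0724  0.4532] shift cm [ 5.56 -8.74  1.38] rv [-0.0057 -0.0018  0.0044]
```

View pics/w1.png

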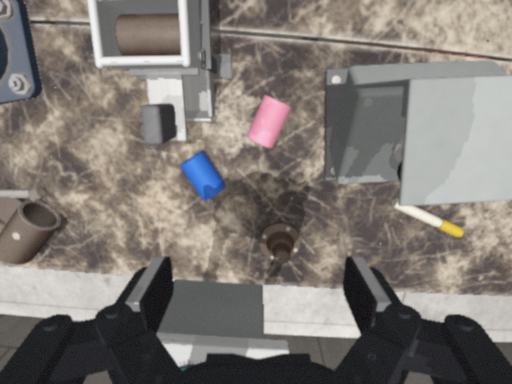

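The wrist view shows the lug at about (158,123), the hopper's front rim at y of about 65, and the hood's left corners near (408,80) and (402,203). The arm was still settling, so I'll retake it.

```bash
python3 - <<'E'
from h import *
W=cm("wrist");im=bot.read_camera("wrist")[:,:,::-1]
np.savez('w2.npz',K=W[0],k1=W[1],R=W[2],t=W[3])
cv2.imwrite('pics/w2.png',im)
cv2.imwrite('pics/w2z.png',cv2.resize(im[0:160,70:270],None,fx=4,fy=4,interpolation=cv2.INTER_CUBIC)[:600])
E
```

```text
(no output)
```

View pics/w2z.png

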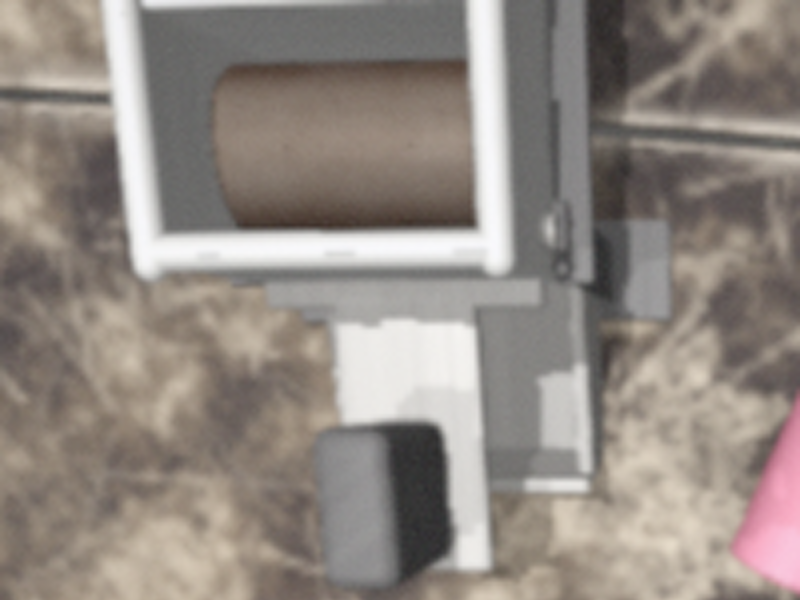

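```bash
python3 - <<'E'
from h import *
z=np.load('w2.npz');W=(z['K'],float(z['k1']),z['R'],z['t'])
zz=lambda u,v:(70+(u+.5)/4-.5,(v+.5)/4-.5)
L=np.array([plane(W,zz(*c),.153) for c in [(316,426),(388,426),(398,588),(326,588)]]);print(L.round(4),L.mean(0).round(4))
F=np.array([plane(W,zz(*c),.160) for c in [(137,278),(513,272)]]);f=F.mean(0);print(F.round(4),f,np.linalg.norm(F[0]-F[1]))
d=F[0]-F[1];print("yaw",np.degrees(np.arctan2(-d[0],d[1])))
# lug axis
d=(L[0]+L[1]-L[2]-L[3])/2;print("lug len",np.linalg.norm(d),"w",np.linalg.norm(L[0]-L[1]),np.degrees(np.arctan2(d[1],d[0])))
a=np.radians(4.0);print("origin",f[:2]-.043*np.array([np.cos(a),np.sin(a)]))
p=L.mean(0);p[2]=.29
tgt(p,[0,0,-1],[np.sin(a),-np.cos(a),0])
s=bot.read_state();print(s['q'],s['tcp_rot'])
E
```

```text
[[0.5702 0.0285 0.153 ]
 [0.5713 0.0129 0.153 ]
 [0.5363 0.0112 0.153 ]
 [0.5352 0.0275 0.153 ]] [0.5532 0.02   0.153 ]
[[ 0.5979  0.0624  0.16  ]
 [ 0.6036 -0.015   0.16  ]] [0.60070304 0.023706   0.16      ] 0.07755204694024036
yaw 4.217184350681217
lug len 0.03505562707292495 w 0.015699940949524673 2.222315745401973
origin [0.55780779 0.02070647]
pos [ 0.5028 -0.0749  0.4532] shift cm [ 5.78 -9.03 16.34] rv [-0.0028  0.0013  0.0068]
[-0.19760986 -0.08201839  1.89036599  0.00237176  1.33525513  1.29600731] [-3.13657648e+00 -1.20226317e-01  2.22030455e-03]
```

```bash
python3 -m jog '[[[0,3,-4.5,0,0,0,0],[0,5.8,-9,1,0,0,0.007],[0,5.8,-9,3,0,0,0.007],[0,5.8,-9,6,0,0,0.007],[0,5.8,-9,9,0,0,0.007],[0,5.8,-9,11.5,0,0,0.007],[0,5.8,-9,13.5,0,0,0.007],[0,5.8,-9,15,0,0,0.007],[0,5.8,-9,16,0,0,0.007],[0,5.8,-9,16,0,0,0.007]]]'
python3 - <<'E'
from h import *
a=np.radians(4)
cv2.imwrite('pics/w3.png',bot.read_camera("wrist")[:,:,::-1])
tgt([.5532,.020,.292],[0,0,-1],[np.sin(a),-np.cos(a),0])
print(bot.read_state()['wrist_force'])
E
```

```text
time: 3.0
tool_pos: [0.5527, 0.0144, 0.294]
tcp_rot: [3.14, 0.1, -0.002]
wrist_force: [-0.3, -0.2, 0.2]
width: 0.999
pos [0.5531 0.0145 0.2948] shift cm [ 0.04 -0.54  0.28] rv [ 0.0001 -0.     -0.0062]
[ 0.0556258  -0.51663369  0.07985041]
```

View pics/w3.png

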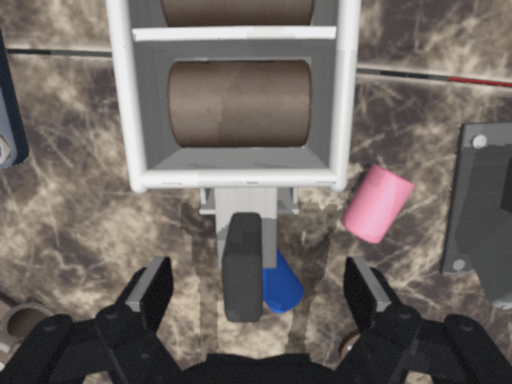

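The lug is between the pads, with its middle at u≈243 against the finger middle at about 260, so it's roughly 5 mm to the left. That agrees with the computed -0.54 cm. I'll shift across and then close.

```bash
python3 -m jog '[[[0,0,-0.3,0.1,0,0,0],[0,0,-0.5,0.2,0,0,0],[0,0,-0.5,0.2,0,0,0],[0.4,0,-0.5,0.2,0,0,0],[0.7,0,-0.5,0.2,0,0,0],[1,0,-0.5,0.2,0,0,0],[1,0,-0.5,0.2,0,0,0],[1,0,-0.5,0.2,0,0,0],[1,0,-0.5,0.2,0,0,0]]]' 60
python3 - <<'E'
from h import *
s=bot.read_state();print(s['tool_pos'],s['wrist_force'],s['width'],s['tcp_rot'])
E
```

```text
time: 4.18
tool_pos: [0.5527, 0.0209, 0.2929]
tcp_rot: [-3.138, -0.101, 0.0]
wrist_force: [-0.7, 6.6, 2.0]
width: 0.206
[0.55265971 0.02092358 0.29294384] [-0.708618    6.57722247  2.00671808] 0.20587001005782538 [-3.13762569e+00 -1.00897636e-01  1.96301351e-04]
```

```bash
python3 -m jog '[[[1,0.2,-0.1,0,0,0,0],[1,0.3,-0.1,0,0,0,0],[1,0.4,-0.1,0,0,0,0],[1,0.4,-0.1,0,0,0,0]]]'
```

```text
time: 4.68
tool_pos: [0.5565, 0.0214, 0.2929]
tcp_rot: [-3.139, -0.1, 0.001]
wrist_force: [-4.0, 3.4, 4.1]
width: 0.2
```

```bash
python3 -m jog '[[[1,0.1,0,0,0,0,0],[1,0.2,0,0,0,0,0],[1,0.2,0,0,0,0,0]]]'
```

```text
time: 5.05
tool_pos: [0.5584, 0.0216, 0.2929]
tcp_rot: [-3.139, -0.1, 0.002]
wrist_force: [-3.4, 4.3, 5.0]
width: 0.204
```

```bash
python3 -m jog '[[[1,0.1,0,0,0,0,0],[1,0.2,0,0,0,0,0],[1,0.2,0,0,0,0,0]]]'
```

```text
time: 5.42
tool_pos: [0.5604, 0.0217, 0.2929]
tcp_rot: [-3.139, -0.1, 0.002]
wrist_force: [-4.9, 3.9, 4.9]
width: 0.205
```

```bash
python3 -m jog '[[[1,0.1,0,0,0,0,0],[1,0.2,0,0,0,0,0],[1,0.2,0,0,0,0,0]]]'
```

```text
time: 5.8
tool_pos: [0.5614, 0.0218, 0.2929]
tcp_rot: [-3.139, -0.101, 0.007]
wrist_force: [-9.6, 3.0, 10.1]
width: 0.202
```

```bash
python3 -m jog '[[[1,-0.5,0,0,0,0,0],[1,-1.5,0,0,0,0,0],[1,-2.5,0,0,0,0,0],[1,-3.5,0,0,0,0,0],[1,-4.5,0,0,0,0,0],[1,-5.5,0,0,0,0,0],[1,-6.5,0,0,0,0,0],[1,-7.5,0,0,0,0,0],[1,-8.5,0,0,0,0,0],[1,-9,0,0,0,0,0],[1,-9,0,0,0,0,0]]]'
python3 - <<'E'
from h import *
cv2.imwrite('pics/w4.png',bot.read_camera("wrist")[:,:,::-1])
E
```

```text
time: 7.18
tool_pos: [0.4729, 0.0157, 0.2929]
tcp_rot: [-3.14, -0.1, -0.001]
wrist_force: [-0.3, 2.9, 2.2]
width: 0.2
```

View pics/w4.png

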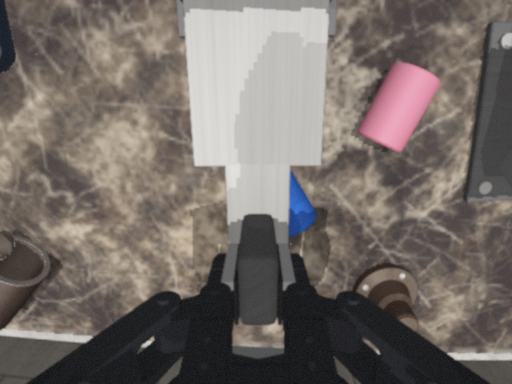

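The lug is firmly held and the gate is about 88 mm out, with a wide plate part visible at (258,90). I'll draw it a bit further, to about 104 mm.

```bash
python3 -m jog '[[[1,-0.4,0,0,0,0,0],[1,-0.8,0,0,0,0,0],[1,-1.2,0,0,0,0,0],[1,-1.5,0,0,0,0,0],[1,-1.6,0,0,0,0,0],[1,-1.6,0,0,0,0,0],[1,-1.6,0,0,0,0,0]]]'
python3 - <<'E'
from h import *
print(bot.read_state()['tool_pos'])
a=bot.read_camera("top")[:,:,::-1];b=bot.read_camera("scene")[:,:,::-1]
cv2.imwrite('pics/t5.png',cv2.resize(a[110:225,180:300],None,fx=5,fy=5,interpolation=cv2.INTER_CUBIC))
cv2.imwrite('pics/s5.png',cv2.resize(b[120:270,150:330],None,fx=4,fy=4,interpolation=cv2.INTER_CUBIC))
E
```

```text
time: 8.1
tool_pos: [0.4569, 0.0146, 0.2929]
tcp_rot: [3.14, 0.1, -0.0]
wrist_force: [2.0, 0.5, 4.1]
width: 0.199
[0.45688778 0.01457066 0.29293244]
```

View pics/t5.png

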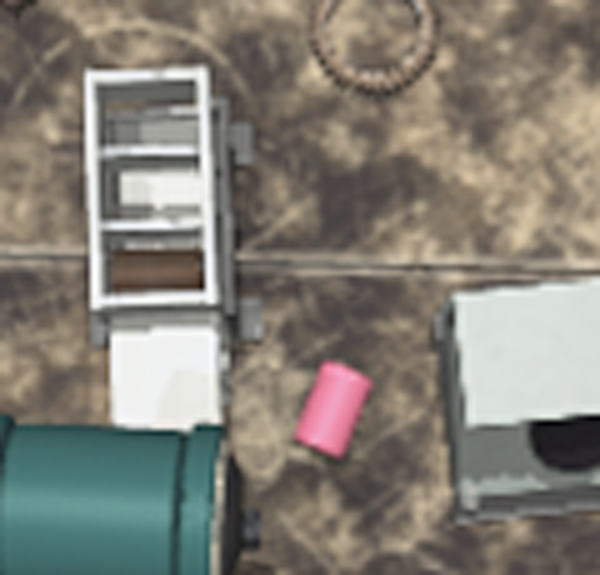

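View pics/s5.png

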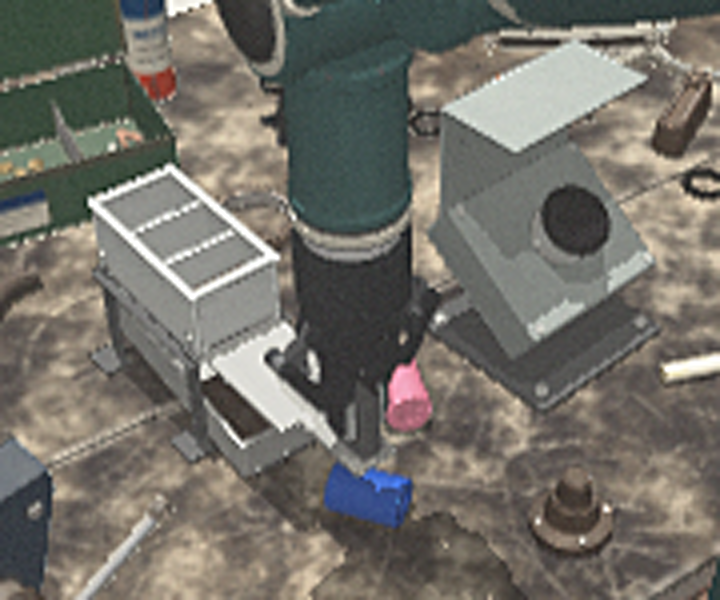

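```bash
python3 - <<'E'
from h import *
a=bot.read_camera("top")[:,:,::-1];b=bot.read_camera("scene")[:,:,::-1]
x=cv2.resize(a[118:178,190:235],None,fx=9,fy=9,interpolation=cv2.INTER_CUBIC)
y=cv2.resize(b[155:245,165:235],None,fx=6,fy=6,interpolation=cv2.INTER_CUBIC)
x=cv2.resize(x,(405,540));y=cv2.resize(y,(390,540))
cv2.imwrite('pics/z6.png',np.clip(np.hstack([x,y]).astype(float)*1.3,0,255).astype(np.uint8))
T=cm("top")
o=np.array([.5610,.0215]);an=np.radians(4)
def H(x,y,z): return [o[0]+x*np.cos(an)-y*np.sin(an),o[1]+x*np.sin(an)+y*np.cos(an),z]
for n,p in dict(chute_back=H(.193,0,.042),chute165=H(.165,0,.06),floor117=H(.117,0,.03),rimb=H(.191,0,.16)).items():
    u=proj(T,p);print(n,((u-[190,118])*9).round())
E
```

```text
chute_back [201. 133.]
chute165 [199. 193.]
floor117 [211. 332.]
rimb [169.  54.]
```

View pics/z6.png

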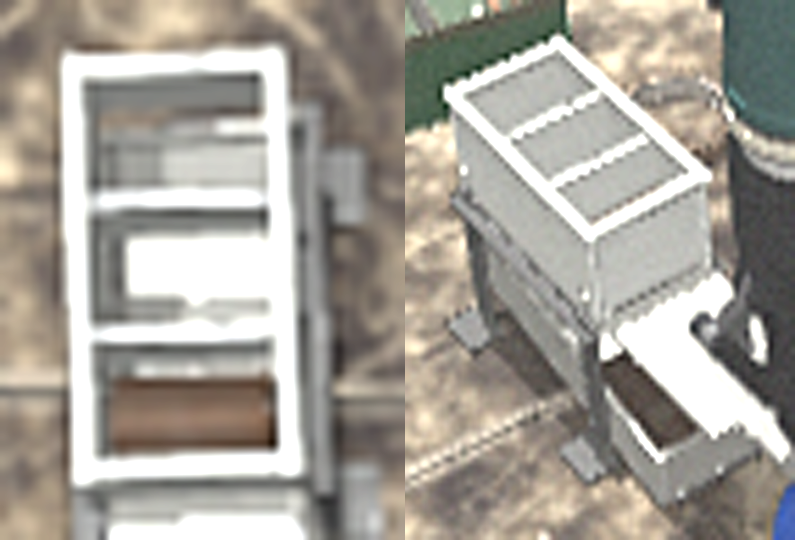

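The brown strip in the back bay is table seen behind the chute's end. Both rear bays show bare chute floor, the front bush is in place, and a bush is visible at the chute front. Now I'll push it shut.

```bash
python3 -m jog '[[[1,0.5,0,0,0,0,0],[1,1.5,0,0,0,0,0],[1,2.5,0,0,0,0,0],[1,3.5,0,0,0,0,0],[1,4.5,0,0,0,0,0],[1,5.5,0,0,0,0,0],[1,6.5,0,0,0,0,0],[1,7.5,0,0,0,0,0],[1,8.5,0,0,0,0,0],[1,9.4,0,0,0,0,0],[1,9.8,0,0,0,0,0],[1,9.8,0,0,0,0,0]]]'
```

```text
time: 9.8
tool_pos: [0.5543, 0.0213, 0.2929]
tcp_rot: [-3.139, -0.1, 0.003]
wrist_force: [-1.5, 3.1, 6.8]
width: 0.199
```

```bash
python3 -m jog '[[[1,0.2,0,0,0,0,0],[1,0.4,0,0,0,0,0],[1,0.6,0,0,0,0,0],[1,0.6,0,0,0,0,0]]]'
```

```text
time: 10.3
tool_pos: [0.5598, 0.0217, 0.2929]
tcp_rot: [-3.139, -0.1, 0.005]
wrist_force: [-3.1, 3.5, 8.4]
width: 0.202
```

```bash
python3 -m jog '[[[1,0.1,0,0,0,0,0],[1,0.2,0,0,0,0,0],[1,0.3,0,0,0,0,0],[1,0.3,0,0,0,0,0]]]'
```

```text
time: 10.8
tool_pos: [0.5617, 0.0218, 0.2929]
tcp_rot: [-3.139, -0.101, 0.011]
wrist_force: [-9.8, 3.0, 13.4]
width: 0.201
```

```bash
python3 -m jog '[[[1,0.1,0,0,0,0,0],[1,0.2,0,0,0,0,0],[1,0.3,0,0,0,0,0],[1,0.3,0,0,0,0,0]]]'
```

```text
time: 11.3
tool_pos: [0.5628, 0.0219, 0.2928]
tcp_rot: [-3.139, -0.101, 0.021]
wrist_force: [-17.9, 1.9, 19.8]
width: 0.204
```

Force climbs to 18 N with barely any motion, so the gate is on its stop. I'll release and rise.

```bash
python3 -m jog '[[[1,-0.3,0,0,0,0,0],[0,-0.3,0,0,0,0,0],[0,-0.3,0,0,0,0,0],[0,-0.3,0,0,0,0,0],[0,-0.3,0,0,0,0,0],[0,-0.3,0,-3,0,0,0],[0,-0.3,0,-7,0,0,0],[0,-0.3,0,-12,0,0,0],[0,-0.3,0,-17,0,0,0],[0,-0.3,0,-17,0,0,0],[0,-0.3,0,-17,0,0,0]]]'
python3 - <<'E'
from h import *
s=bot.read_state();print(s['tool_pos'],s['wrist_force'],s['width'])
W=cm("wrist");im=bot.read_camera("wrist")[:,:,::-1]
cv2.imwrite('pics/w7.png',im)
p=plane(W,(0,0),0)
E
```

```text
time: 12.68
tool_pos: [0.5635, 0.0214, 0.4623]
tcp_rot: [3.14, 0.1, -0.0]
wrist_force: [0.7, 0.2, -0.6]
width: 0.997
[0.56349941 0.02142138 0.46233106] [ 0.72059414  0.17204358 -0.60191325] 0.9969712445374634
```

View pics/w7.png

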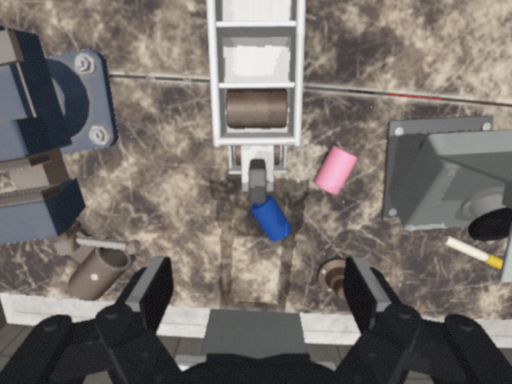

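The gate is shut, with the lug right in front of the hopper at (258,180) and the front bush in its bay at (257,108). Now over to the station for a closer look.

```bash
python3 - <<'E'
from h import *
a=np.radians(7.6)
tgt([.43,-.26,.46],[0,0,-1],[np.sin(a),-np.cos(a),0])
E
```

```text
pos [0.5633 0.0214 0.4611] shift cm [-15.09  27.24   0.15] rv [-0.0002  0.0024 -0.0689]
```

```bash
python3 -m jog '[[[0,-3,5,0,0,0,0],[0.5,-6,10,0,0,0,0],[1,-9,15,0,0,0,0],[1,-12,20,0,0,0,0],[1,-14,24,0,0,0,-0.03],[1,-15,27,0,0,0,-0.07],[1,-15,27.2,0,0,0,-0.07],[1,-15,27.2,0,0,0,-0.07],[1,-15,27.2,0,0,0,-0.07]]]'
python3 - <<'E'
from h import *
s=bot.read_state();print(s['tool_pos'],s['wrist_force'],s['width'])
W=cm("wrist");im=bot.read_camera("wrist")[:,:,::-1]
np.savez('w8.npz',K=W[0],k1=W[1],R=W[2],t=W[3])
cv2.imwrite('pics/w8.png',im);cv2.imwrite('pics/w8z.png',cv2.resize(im[20:240,120:400],None,fx=2.7,fy=2.7,interpolation=cv2.INTER_CUBIC))
E
```

```text
time: 13.85
tool_pos: [0.4316, -0.2586, 0.462]
tcp_rot: [-3.133, -0.212, 0.001]
wrist_force: [-0.6, 0.2, -0.5]
width: -0.001
[ 0.43160551 -0.25858641  0.4619695 ] [-0.61763613  0.23703001 -0.45922813] -0.0012478781718077152
```

View pics/w8.png

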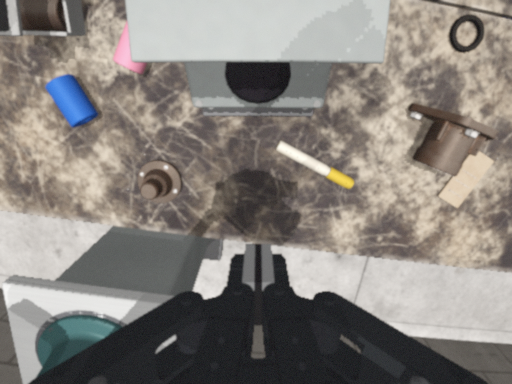

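The hood's front corners are at (132,61) and (388,61). The button spans u=226–290, with its lower rim at about (258,102).

```bash
python3 - <<'E'
from h import *
z=np.load('w8.npz');W=(z['K'],float(z['k1']),z['R'],z['t'])
im=cv2.imread('pics/w8.png')
g=im.max(2)[62:112,190:330]; m=(g<45).astype(np.uint8)
n,l,st,ce=cv2.connectedComponentsWithStats(m); i=1+st[1:,4].argmax();print(st[i]+[190,62,0,0,0],ce[i]+[190,62])
for v in (66,70,75,80,85,90,95,100):
  r=np.where(l[v-62]==i)[0]; 
  if len(r): print(v,r.min()+190,r.max()+190,end=' | ')
F=np.array([plane(W,u,.236) for u in [(132,61),(388,61)]]);d=F[0]-F[1];yaw=np.arctan2(-d[0],d[1]);f=F.mean(0)
print("\nhood",F.round(4),np.linalg.norm(d),np.degrees(yaw),f.round(4),"origin",f[:2]+.018*np.array([np.cos(yaw),np.sin(yaw)]))
for h in (.035,.042,.049):
  zc=.110+.819*h;print(h,"btn mid at widest",plane(W,(258,75),zc).round(4))
E
```

```text
[ 226   63   64   40 1872] [258.2409188   78.09722222]
66 227 288 | 70 227 289 | 75 226 289 | 80 228 288 | 85 229 286 | 90 233 283 | 95 238 277 | 100 247 269 | 
hood [[ 0.5222 -0.1699  0.236 ]
 [ 0.5428 -0.322   0.236 ]] 0.15351115180573421 7.719064542624854 [ 0.5325 -0.246   0.236 ] origin [ 0.55036082 -0.24357045]
0.035 btn mid at widest [ 0.5292 -0.2452  0.1387]
0.042 btn mid at widest [ 0.5289 -0.2453  0.1444]
0.049 btn mid at widest [ 0.5286 -0.2453  0.1501]
```

View pics/w8z.png

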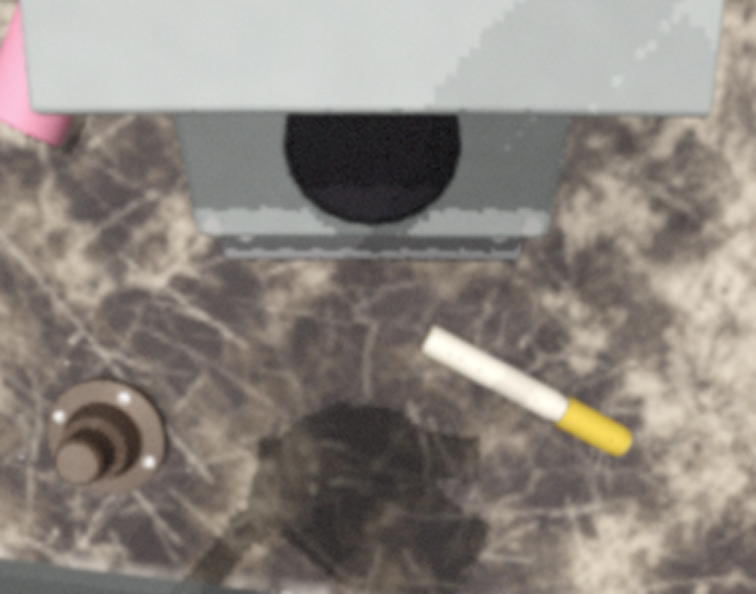

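```bash
cat >> h.py <<'E'
YW=np.radians(7.7);FM=np.array([.551,-.2435,.110]);AX=np.array([-.5736*np.cos(YW),-.5736*np.sin(YW),.8192])
def axrep():
    s=bot.read_state();R0=R.from_rotvec(s["tcp_rot"]).as_matrix();tip=s["tool_pos"]+.173*R0[:,2]
    d=tip-FM;h=d@AX;lat=R0.T@(d-h*AX)
    print("tip height mm",round(h*1e3,2),"lateral(tool) mm",(lat*1e3).round(2),"tilt err deg",np.degrees(np.arccos(min(1,-R0[:,2]@AX))).round(2),"Faxis",round(float(np.dot(s["wrist_force"],AX)),2),"F",np.round(s["wrist_force"],1))
E
python3 - <<'E'
from h import *
tgt(FM+AX*.253,-AX,[np.sin(YW),-np.cos(YW),0])
axrep()
E
```

```text
pos [ 0.4316 -0.2586  0.4623] shift cm [-2.48  0.12 14.5 ] rv [-1.000e-03  6.113e-01  5.000e-04]
tip height mm 215.89 lateral(tool) mm [ 3.47 -1.21 -2.4 ] tilt err deg 35.02 Faxis 0.28 F [ 0.2 -0.7  0.4]
```

```bash
python3 -m jog '[[[1,-0.4,0,1.8,0,0.07,0],[1,-0.7,0,3.6,0,0.15,0],[1,-1,0,5.4,0,0.23,0],[1,-1.3,0,7.2,0,0.3,0],[1,-1.6,0,9,0,0.38,0],[1,-1.9,0,10.8,0,0.46,0],[1,-2.2,0,12.6,0,0.54,0],[1,-2.5,0.1,14,0,0.6,0],[1,-2.5,0.1,14.5,0,0.611,0],[1,-2.5,0.1,14.5,0,0.611,0],[1,-2.5,0.1,14.5,0,0.611,0]]]'
python3 - <<'E'
from h import *
axrep()
tgt(FM+AX*.253,-AX,[np.sin(YW),-np.cos(YW),0])
s=bot.read_state();print(s['q'])
cv2.imwrite('pics/w9.png',bot.read_camera("wrist")[:,:,::-1])
cv2.imwrite('pics/s9.png',cv2.resize(bot.read_camera("scene")[:,:,::-1][80:280,180:400],None,fx=3,fy=3))
E
```

```text
time: 15.28
tool_pos: [0.4073, -0.264, 0.3187]
tcp_rot: [-2.952, -0.199, -0.932]
wrist_force: [-0.4, -0.3, 0.8]
width: 0.002
tip height mm 81.2 lateral(tool) mm [0.9  1.18 0.01] tilt err deg 0.0 Faxis 0.93 F [-0.4 -0.3  0.8]
pos [ 0.4073 -0.264   0.3187] shift cm [-0.08 -0.1   0.12] rv [ 0.0009 -0.0006  0.0008]
[-0.79273813 -0.13279311  2.25516052  0.72619013  0.76245885  0.17037495]
```

View pics/w9.png

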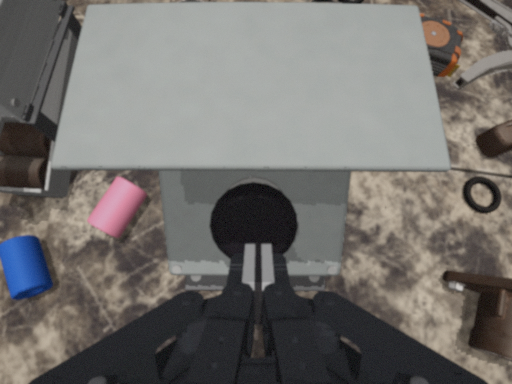

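View pics/s9.png

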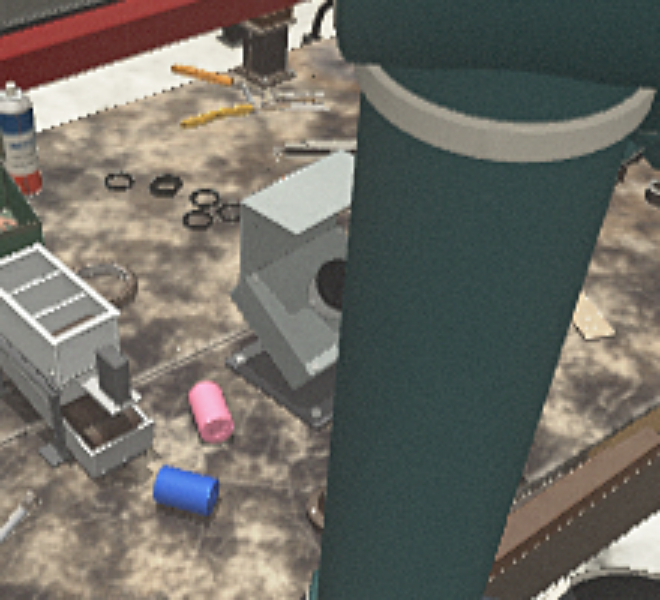

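The wrist view shows two bushes in the chute at (22,140) and (20,175). The button disc spans u 211–297 from v≈182, with the fingers in front of it. I'll check that it lines up with the axis.

```bash
python3 - <<'E'
from h import *
W=cm("wrist");im=cv2.imread('pics/w9.png')
g=im.max(2)[165:240,180:330];m=(g<45).astype(np.uint8)
n,l,st,ce=cv2.connectedComponentsWithStats(m);i=1+st[1:,4].argmax()
c=max(cv2.findContours((l==i).astype(np.uint8),cv2.RETR_EXTERNAL,cv2.CHAIN_APPROX_NONE)[0],key=len)[:,0]+[180,165]
c=c[c[:,1]<230];print(c.min(0),c.max(0))
c=c.astype(float);A=np.c_[2*c,np.ones(len(c))];x=np.linalg.lstsq(A,(c**2).sum(1),rcond=None)[0];r=np.sqrt(x[2]+x[0]**2+x[1]**2);print(x[:2],r)
s=bot.read_state();R0=R.from_rotvec(s["tcp_rot"]).as_matrix()
for h in (.03,.035,.042):
  o,v=ray(W,x[:2]);k=(h-(o-FM)@AX)/(v@AX);p=o+v*k-FM
  o,v2=ray(W,x[:2]+[r,0]);q=o+v2*((h-(o-FM)@AX)/(v2@AX))-FM
  print(h,"lateral tool mm",(R0.T@(p-h*AX)*1e3).round(1),"radius mm",np.linalg.norm(p-q)*1e3)
E
```

```text
[211 183] [296 229]
[253.27324547 225.81393624] 42.706156653681184
0.03 lateral tool mm [-4.4 -1.8 -0. ] radius mm 29.943625458065362
0.035 lateral tool mm [-2.1 -1.7  0. ] radius mm 29.171980297885387
0.042 lateral tool mm [ 1.1 -1.6  0. ] radius mm 28.091677073633445
```

```bash
python3 -m jog '[[[1,0,-0.1,0.7,0,0,0],[1,-0.1,-0.25,1.5,0,0,0],[1,-0.1,-0.25,2.2,0,0,0],[1,-0.1,-0.25,2.8,0,0,0],[1,-0.1,-0.25,2.8,0,0,0],[1,-0.1,-0.25,2.8,0,0,0]]]'; python3 -c "from h import *;axrep()"
```

```text
time: 16.12
tool_pos: [0.4215, -0.2594, 0.2942]
tcp_rot: [-2.952, -0.198, -0.931]
wrist_force: [-0.0, -0.1, -0.2]
width: 0.002
tip height mm 52.72 lateral(tool) mm [-1.21 -1.53  0.  ] tilt err deg 0.0 Faxis -0.15 F [-0.  -0.1 -0.2]
```

```bash
python3 -m jog '[[[1,0,0,0.1,0,0,0],[1,0,0,0.2,0,0,0],[1,0,0,0.2,0,0,0]]]'; python3 -c "from h import *;axrep()"
```

```text
time: 16.5
tool_pos: [0.4225, -0.2592, 0.2926]
tcp_rot: [-2.952, -0.198, -0.931]
wrist_force: [0.1, 1.0, 0.5]
width: 0.002
tip height mm 50.79 lateral(tool) mm [-1.27 -1.55  0.  ] tilt err deg 0.0 Faxis 0.29 F [0.1 1.  0.5]
```

```bash
python3 -m jog '[[[1,0,0,0.1,0,0,0],[1,0,0,0.2,0,0,0],[1,0,0,0.2,0,0,0]]]'; python3 -c "from h import *;axrep()"
```

```text
time: 16.88
tool_pos: [0.4237, -0.259, 0.2908]
tcp_rot: [-2.952, -0.198, -0.931]
wrist_force: [0.1, -0.1, -0.8]
width: -0.0
tip height mm 48.63 lateral(tool) mm [-1.35 -1.68  0.  ] tilt err deg 0.0 Faxis -0.69 F [ 0.1 -0.1 -0.8]
```

```bash
python3 -m jog '[[[1,0,0,0.1,0,0,0],[1,0,0,0.2,0,0,0],[1,0,0,0.2,0,0,0]]]'; python3 -c "from h import *;axrep()"
```

```text
time: 17.25
tool_pos: [0.4248, -0.2589, 0.2891]
tcp_rot: [-2.952, -0.198, -0.931]
wrist_force: [0.8, -1.1, -0.6]
width: -0.002
tip height mm 46.64 lateral(tool) mm [-1.35 -1.65  0.  ] tilt err deg 0.0 Faxis -0.8 F [ 0.8 -1.1 -0.6]
```

```bash
python3 -m jog '[[[1,0,0,0.1,0,0,0],[1,0,0,0.2,0,0,0],[1,0,0,0.2,0,0,0]]]'; python3 -c "from h import *;axrep()"
```

```text
time: 17.62
tool_pos: [0.426, -0.2587, 0.2875]
tcp_rot: [-2.952, -0.198, -0.931]
wrist_force: [1.2, -0.7, -0.0]
width: 0.0
tip height mm 44.65 lateral(tool) mm [-1.35 -1.64  0.  ] tilt err deg 0.0 Faxis -0.67 F [ 1.2 -0.7 -0. ]
```

```bash
python3 -m jog '[[[1,0,0,0.1,0,0,0],[1,0,0,0.2,0,0,0],[1,0,0,0.2,0,0,0]]]'; python3 -c "from h import *;axrep()"
```

```text
time: 18.0
tool_pos: [0.4271, -0.2586, 0.2861]
tcp_rot: [-2.952, -0.198, -0.931]
wrist_force: [-3.3, 0.9, 2.8]
width: 0.003
tip height mm 42.87 lateral(tool) mm [-1.16 -1.53  0.  ] tilt err deg 0.0 Faxis 4.16 F [-3.3  0.9  2.8]
```

```bash
python3 -m jog '[[[1,0,0,0.1,0,0,0],[1,0,0,0.2,0,0,0],[1,0,0,0.2,0,0,0]]]'; python3 -c "from h import *;axrep()"
```

```text
time: 18.38
tool_pos: [0.4283, -0.2585, 0.2844]
tcp_rot: [-2.952, -0.198, -0.931]
wrist_force: [-2.9, 0.4, 3.5]
width: 0.004
tip height mm 40.75 lateral(tool) mm [-1.21 -1.53  0.  ] tilt err deg 0.0 Faxis 4.44 F [-2.9  0.4  3.5]
```

Contact came at about 43–44 mm, with the 4 N spring force as expected. I'll keep pressing slowly until the stop at about 33–34 mm.

```bash
python3 -m jog '[[[1,0,0,0.1,0,0,0],[1,0,0,0.2,0,0,0],[1,0,0,0.3,0,0,0],[1,0,0,0.4,0,0,0],[1,0,0,0.4,0,0,0]]]'; python3 -c "from h import *;axrep()"
```

```text
time: 19.0
tool_pos: [0.4306, -0.2582, 0.2811]
tcp_rot: [-2.952, -0.198, -0.931]
wrist_force: [-3.8, 0.5, 5.4]
width: 0.002
tip height mm 36.75 lateral(tool) mm [-1.18 -1.51  0.  ] tilt err deg 0.0 Faxis 6.51 F [-3.8  0.5  5.4]
```

```bash
python3 -m jog '[[[1,0,0,0.1,0,0,0],[1,0,0,0.15,0,0,0],[1,0,0,0.15,0,0,0]]]'; python3 -c "from h import *;axrep()"
```

```text
time: 19.38
tool_pos: [0.4314, -0.2581, 0.2799]
tcp_rot: [-2.952, -0.198, -0.931]
wrist_force: [-4.8, -1.1, 5.3]
width: 0.002
tip height mm 35.26 lateral(tool) mm [-1.16 -1.5   0.  ] tilt err deg 0.0 Faxis 7.13 F [-4.8 -1.1  5.3]
```

```bash
python3 -m jog '[[[1,0,0,0.05,0,0,0],[1,0,0,0.1,0,0,0],[1,0,0,0.1,0,0,0]]]'; python3 -c "from h import *;axrep()"
```

```text
time: 19.75
tool_pos: [0.432, -0.258, 0.2791]
tcp_rot: [-2.952, -0.198, -0.931]
wrist_force: [-5.8, 0.2, 5.3]
width: 0.0
tip height mm 34.29 lateral(tool) mm [-1.18 -1.48  0.  ] tilt err deg 0.0 Faxis 7.64 F [-5.8  0.2  5.3]
```

```bash
python3 -m jog '[[[1,0,0,0.05,0,0,0],[1,0,0,0.1,0,0,0],[1,0,0,0.1,0,0,0]]]'; python3 -c "from h import *;axrep()"
```

```text
time: 20.12
tool_pos: [0.4325, -0.2579, 0.2783]
tcp_rot: [-2.952, -0.198, -0.931]
wrist_force: [-4.4, -0.7, 5.6]
width: 0.001
tip height mm 33.32 lateral(tool) mm [-1.16 -1.48  0.  ] tilt err deg 0.0 Faxis 7.15 F [-4.4 -0.7  5.6]
```

```bash
python3 -m jog '[[[1,0,0,0.05,0,0,0],[1,0,0,0.05,0,0,0]]]'; python3 -c "from h import *;axrep()"
```

```text
time: 20.38
tool_pos: [0.4327, -0.2579, 0.2782]
tcp_rot: [-2.952, -0.199, -0.931]
wrist_force: [-8.5, 0.1, 8.9]
width: -0.001
tip height mm 33.13 lateral(tool) mm [-1.12 -1.46  0.  ] tilt err deg 0.0 Faxis 12.1 F [-8.5  0.1  8.9]
```

Force jumped from about 7 N to 12 N while the tip moved only 0.2 mm of the 0.5 mm commanded, so the button is on its stop. I'll add a hair more and hold.

```bash
python3 -m jog '[[[1,0,0,0.03,0,0,0],[1,0,0,0.03,0,0,0],[1,0,0,0.03,0,0,0],[1,0,0,0.03,0,0,0],[1,0,0,0.03,0,0,0],[1,0,0,0.03,0,0,0],[1,0,0,0.03,0,0,0],[1,0,0,0.03,0,0,0],[1,0,0,0.03,0,0,0],[1,0,0,0.03,0,0,0],[1,0,0,0.03,0,0,0]]]'; python3 -c "from h import *;axrep()"
```

```text
time: 21.75
tool_pos: [0.4327, -0.2579, 0.2781]
tcp_rot: [-2.952, -0.199, -0.931]
wrist_force: [-11.8, 0.8, 11.4]
width: -0.004
tip height mm 33.06 lateral(tool) mm [-1.11 -1.46  0.  ] tilt err deg 0.0 Faxis 16.01 F [-11.8   0.8  11.4]
```

It held at a steady 16 N on the rigid stop for 1.4 s. Now I'll retract along the axis.

```bash
python3 -m jog '[[[1,0,0,-0.3,0,0,0],[1,0,0,-0.8,0,0,0],[1,0,0,-1.4,0,0,0],[1,0,0,-2.2,0,0,0],[1,0,0,-3.5,0,0,0],[1,0,0,-5,0,0,0],[1,0,0,-6.5,0,0,0],[1,0,0,-8,0,0,0],[1,0,0,-9,0,0,0],[1,0,0,-9,0,0,0],[1,0,0,-9,0,0,0]]]'; python3 - <<'E'
from h import *
axrep()
cv2.imwrite('pics/w10.png',bot.read_camera("wrist")[:,:,::-1])
a=bot.read_camera("top")[:,:,::-1];cv2.imwrite('pics/t10.png',cv2.resize(a[100:260,100:400],None,fx=2.6,fy=2.6,interpolation=cv2.INTER_CUBIC))
b=bot.read_camera("scene")[:,:,::-1];cv2.imwrite('pics/s10.png',cv2.resize(b[100:300,90:340],None,fx=3,fy=3,interpolation=cv2.INTER_CUBIC))
E
```

```text
time: 23.12
tool_pos: [0.3817, -0.2646, 0.351]
tcp_rot: [-2.952, -0.197, -0.93]
wrist_force: [0.6, 1.1, -0.3]
width: 0.001
tip height mm 122.27 lateral(tool) mm [-1.58 -1.72  0.01] tilt err deg 0.0 Faxis -0.63 F [ 0.6  1.1 -0.3]
```

View pics/w10.png

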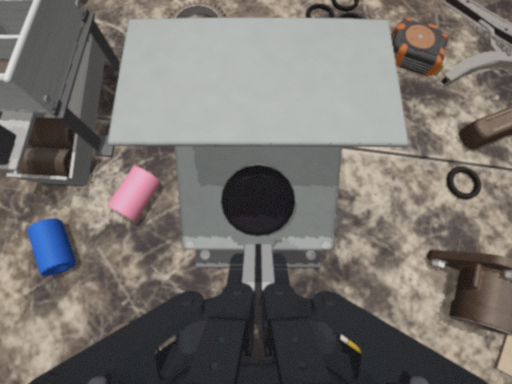

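View pics/t10.png

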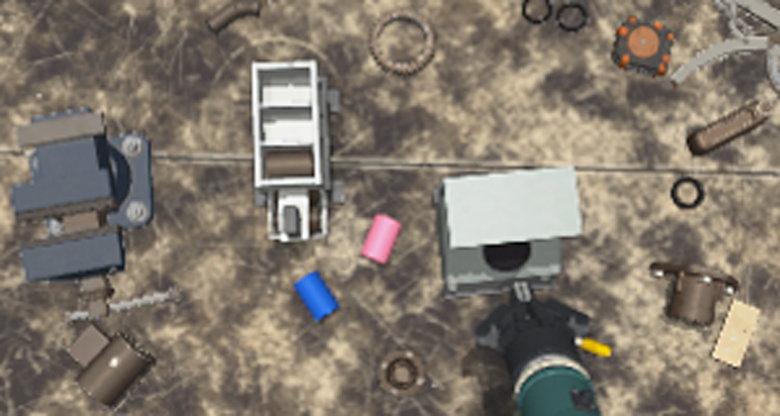

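View pics/s10.png

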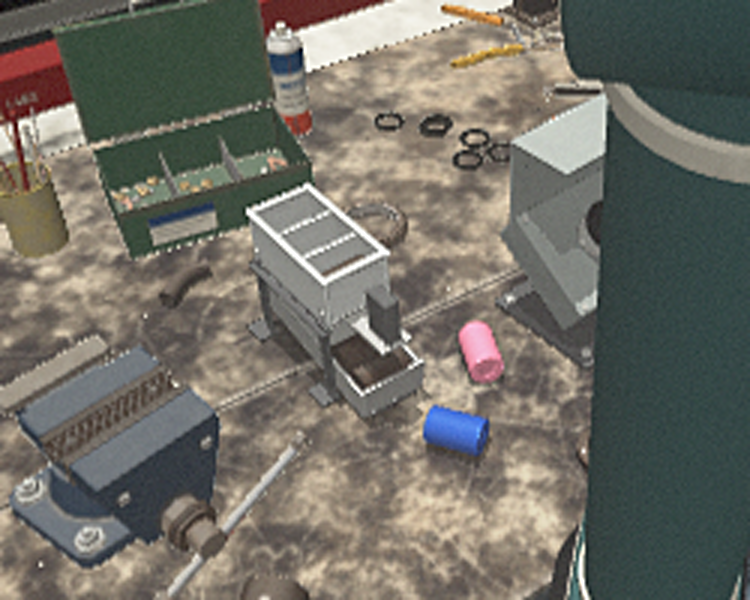

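Two bushes lie in the chute, at (45,160) and (45,130) in the wrist view. The front bush is in its bay, the gate is shut, the button is out and the gripper is clear. I'll hand in the job.

```bash
python3 -c "
from workcell import bot
print(bot.finish_job())"
```

```text
the job is handed in; nothing more can be done
None
```

I've handed in the job at about 23 s of robot time; no verdict was reported.

- **Gate:** I pushed it shut first to find its stop, then drew it about 104 mm from there. The back and middle bushes dropped into the chute. I then pushed it shut again against the stop, with about 18 N showing on the wrist.
- **Button:** Contact came at about 43–44 mm out of the face. I pressed it along its axis to the rigid stop about 10 mm further in. The tip stayed at the stop for about 1.4 s at 12–16 N, and then I backed straight off.

**Last checks:** The final pictures show two bushes in the chute, the third in the front bay and the lug at the shut position. The bystanders and the blue and pink look-alikes look undisturbed. The arm is clear, with near-zero wrist force.

**Not directly confirmed:**
- **Gate position:** The camera estimates of the hopper's origin disagreed by about 3 mm, so I relied on the force at the stop for the shut position.
- **Button release:** I judged that the button was fully out again only from the picture and from backing off. I did not touch it again to check.

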